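Open the burn-in cabinet: draw the passive leaf's bolt, swing both doors wide

TASK

Open the double door of the burn-in cabinet so that the boards inside can be reached: swing the right leaf (already ajar) wide open by its bar handle, then free the left leaf by pressing it firmly in against its rubber seal until it stops and, while it is held in, drawing its bolt all the way down; then swing the left leaf wide open too. Both leaves must end at least 65 degrees open with the bolt still fully down, and the things standing around on the bench must be left alone.

Things in the scene. Friction and masses are not known exactly. Their poses are not given: they have to be found in the camera images.
- cabinet: Grey bench-top cabinet, fixed, 200 mm deep (x), 360 wide (y), 260 high; in its front two white door leaves, each 178 wide, 14 thick, 240 high. Origin: centre of its underside; x points from the door side into the cabinet (at yaw 0 away from the robot), y left, z up. Front plane at x = -100; the leaves meet at y = 0.
- active_leaf (a joint): Opening angle of the right (-y) leaf, rad: 0 closed, grows as its free edge swings out towards the robot, stop at 1.75. Starts ajar; light friction hinge, stays where it is left. A strip on its free edge overlaps the left leaf's front by 12 mm, so this leaf opens first.
- active_hinge (a point): Point on the right leaf's vertical hinge axis, at the height of the cabinet's top (260 mm).
- active_grip (a point): Grip point on the right leaf's handle, moving with it: an upright round steel bar 14 mm thick, 115 long, axis 70 mm in front of the leaf's back face, 130 mm from the hinge along the leaf. Point on the bar's axis, 20 mm below the cabinet's top, 15 below the bar's end; stand-offs join bar to leaf 45 and 106 mm below the cabinet's top. It can turn between the fingers.
- passive_leaf (a joint): Opening angle of the left (+y) leaf, rad: 0 pressed home, grows as its free edge swings towards the robot, stop 1.75. A sprung seal holds it 0.06 out, as far as the bolt allows; pressing it home by the bolt's grip, along its arc about the hinge, takes 7 N rising to 13 N over 9 mm, then a hard stop. Unbolted, the seal pushes it to about 0.1; beyond, light friction, stays where left.
- passive_hinge (a point): Point on the left leaf's vertical hinge axis, at the height of the cabinet's top (260 mm).
- bolt (a joint): How far the left leaf's bolt is drawn, m: 0 shot up, 0.032 at its lower stop; 0.028 or more counts as fully down. Steel bar 22 mm wide, 200 long, on the leaf's front, slides straight down, held where left by 4 N of friction. Its top nose hooks 5 mm over the keeper while the seal pushes the leaf out, and cannot be drawn then; with the leaf pressed home it slides free.
- bolt_grip (a point): Grip point, moving with bolt and leaf: upright round black grip 16 mm thick, 80 long, axis 80 mm in front of the leaf's back face, 135 from the hinge along the leaf; a crank arm 16 wide joins its foot to the bolt (arm's top 51 mm below the point). Point on the axis, 20 mm below its upper end, level with the cabinet's top while shot. Press and swing the leaf by it; it can turn between the fingers.
- dispenser: Bystander: red tape dispenser with a yellow reel, 130 x 60 x 98 mm, origin under its centre.
- tape_roll: Bystander: paper roll standing on end, 90 mm across, 55 high, origin under its centre.
- board_tray: Bystander: pink foam tray with a circuit board, 200 x 150 x 29 mm, origin under its centre.
- flux_jar: Bystander: small jar, 56 mm across, 75 high, origin under its centre.
- keeper_mid (a point): Middle of the keeper's cross bar: steel bracket 56 mm wide, 10 high, standing out 46 mm from the front edge of the cabinet's roof, its top 2 mm below the roof's top; the bolt passes up behind the bar.

How it is judged:
By the outcome, as a careful person would: the job done as asked, in the order asked, and still so for the second after the job is handed in, with the robot touching nothing.
It also fails if it takes over 50 s, if anything falls off the work surface, if the arm or the gripper's body presses on something with over 40 N, if the wrist force passes 120 N, or if a joint passes its speed limit or range.

ROBOT

A 6-joint arm with a two-finger parallel gripper is mounted at the origin on the work surface. World frame = base frame: x ahead of the robot, y to its left, z up, the work surface at z = 0. Lengths are in m, angles in degrees, forces in N, time in s.
With the tool pointing down it reaches from about 0.325 to 0.85 m from the base axis. Payload 15.5 kg.
Tool frame: the origin (TCP) lies at the very end of the fingers, on their centre line; the grasp point (between the pads) lies arm.grip_depth behind it (arm.grip_depth is the distance from the TCP to the grasp point, in m); z points along the fingers, y is the line along which they close (so a half turn about z gives the same grasp; the last joint's range is limited). The gripper opens to 91 mm and grips with 3 to 60 N. Pads are 32 mm wide; open, the fingers measure 118 mm over their backs; the gripper's body (76 mm by 178 mm) begins 60 mm behind the grasp point.
Start: joints at [-74.055, 28.281, 77.091, -0, 74.628, -5.472], TCP at [0.228, -0.582, 0.214] pointing down, gripper open.
Joint ranges: [-166.48, 166.48], [-47.26, 123.95], [12.59, 153.08], [-70.14, 250.14], [6.76, 159.57], [-176.63, 176.63]. Speed limits (degrees/s): [108.29, 108.29, 147.25, 172.46, 172.46, 172.46].

INTERFACE

Orientations are given as a 3x3 rotation matrix whose columns are the frame's x, y, z axes.
In Python, from rig import arm gives the robot as it stands. Calls block until the motion is done:
- arm.move_to(position, orientation): joint-space move of the TCP to a pose.
- arm.move_l(position, orientation=None, feed=0.15): straight line of the TCP; orientation=None keeps the orientation; feed is the mean speed in m/s.
- arm.move_joints(angles): joint-space move.
- arm.grip(opening): finger opening in m; the grip force is fixed at half the most; returns when the fingers have stopped.
- arm.sleep(seconds).
- arm.solve_ik(position, orientation): joint angles nearest the present ones, or None.
- arm.snapshot(name): name is "scene" or "top" or "wrist"; returns the picture (400x640x3 uint8, red, green, blue); there is no depth.
- arm.get_calibration(name): a dict with "intrinsics" (3x3 intrinsics, pixels), "cam_to_world" (4x4, takes a point from camera to world coordinates). Camera axes: x right, y down, z forward; pixel columns grow to the right and rows downward; lengths in m; the calibration is good to about 2 mm. A picture is of the moment at which its call begins: read the wrist's pose just before it. get_calibration takes no time and is no camera call; for the wrist camera it gives the pose at the moment of the call.
A pose or a line that the arm cannot do raises arm.Unreachable and nothing moves.
- arm.sign_off(): hands the job in; it is judged then, once.
Readings, each from a call of its own:
- arm.current_t(): time.
- arm.current_joint_positions(): joint angles.
- arm.current_dq(): joint speeds.
- arm.current_tau(): joint torques, N m.
- arm.current_ee_pos(): TCP position.
- arm.current_tool_rot(): TCP orientation.
- arm.current_force(): force on the tool from outside, world axes, zero at the start.
- arm.current_torque(): the same for the moment, N m.
- arm.current_width(): finger opening in m.
- arm.current_grasp_force(): force on a finger pad.
Only numpy, scipy, OpenCV 4.12 (cv2) and the standard library are available. Lean on these libraries where they do the work, as an engineer would, in place of code of your own. Each camera call takes 0.05 s, during which the arm holds its last target. There are 200 camera calls.

## Working session

There is one attempt and no reset: what is moved stays moved. The work goes in short steps, each a Python script; the robot and the scene stay as the last script left them, time stands still between calls to the robot, and variables do not carry over. Pictures are saved under pics/ and viewed, at most 10 in all, crops included, and the job is handed in when it is done.

```bash
ls; mkdir -p pics
python3 - <<'E'
from rig import arm
import cv2,numpy as np
for n in ("scene","top"):
    cv2.imwrite(f"pics/{n}0.png",arm.snapshot(n)[:,:,::-1])
    c=arm.get_calibration(n);print(n,np.round(c["intrinsics"],1).tolist(),np.round(c["cam_to_world"],3).tolist())
print(arm.grip_depth,arm.current_t(),arm.current_tool_rot(),arm.current_force())
E
```

```text
pics
scene [[512.5, 0.0, 319.9], [0.0, 512.5, 191.7], [0.0, 0.0, 1.0]] [[-0.948, -0.289, 0.135, 0.348], [-0.319, 0.845, -0.429, 0.798], [0.01, -0.45, -0.893, 1.801], [0.0, 0.0, 0.0, 1.0]]
top [[473.6, 0.0, 316.7], [0.0, 473.6, 201.2], [0.0, 0.0, 1.0]] [[-0.011, -0.996, 0.085, 0.445], [-1.0, 0.011, 0.005, -0.005], [-0.006, -0.085, -0.996, 1.514], [0.0, 0.0, 0.0, 1.0]]
0.0188 0.1 [[ 9.30956109e-01  3.65130965e-01 -3.17432577e-04]
 [ 3.65131092e-01 -9.30955520e-01  1.05153243e-03]
 [ 8.84314429e-05 -1.09483505e-03 -9.99999397e-01]] [ 0.33042597 -0.46656757  0.13645358]
```

View pics/scene0.png

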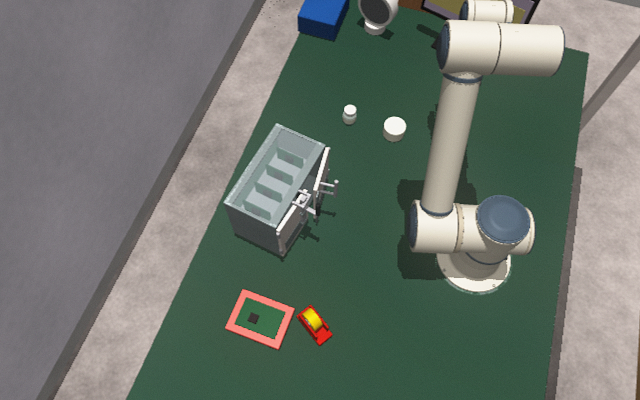

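View pics/top0.png

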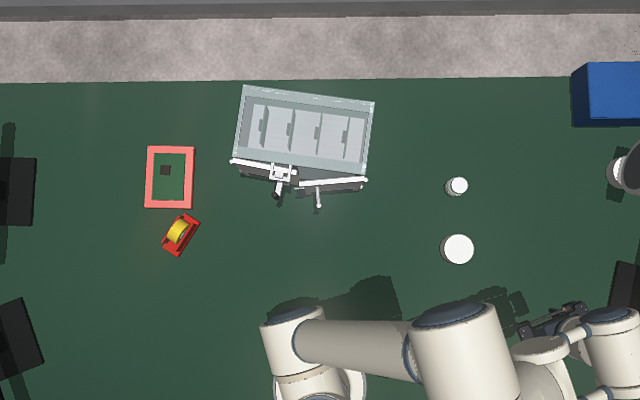

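The pictures show the cabinet near top px (305,125), the keeper near (282,172), the left grip near (277,195), the right handle at (318,205), and the bystanders well to the sides. I'll enlarge both views to measure them.

Run:
```python
import cv2
a=cv2.imread("pics/top0.png")[75:215,220:390];cv2.imwrite("pics/topc.png",cv2.resize(a,None,fx=4.5,fy=4.28,interpolation=cv2.INTER_CUBIC) if 0 else cv2.resize(a,None,fx=4,fy=4,interpolation=cv2.INTER_CUBIC))
a=cv2.imread("pics/scene0.png")[120:260,220:350];cv2.imwrite("pics/scenec.png",cv2.resize(a,None,fx=4,fy=4,interpolation=cv2.INTER_CUBIC))
```

```text
(no output)
```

View pics/topc.png

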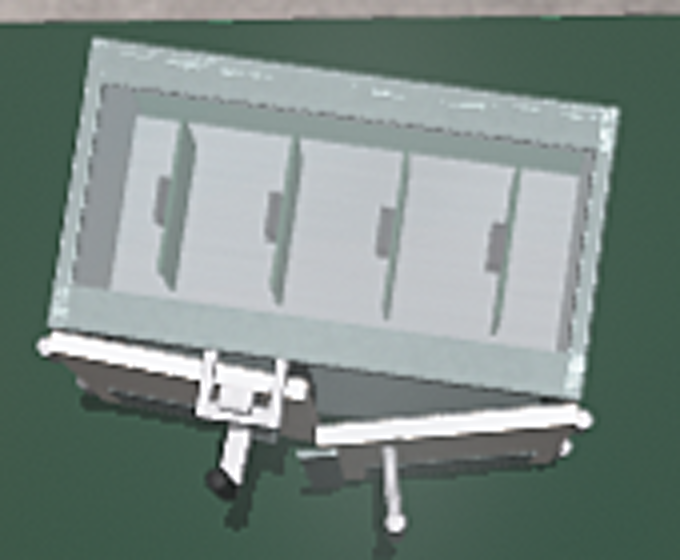

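View pics/scenec.png

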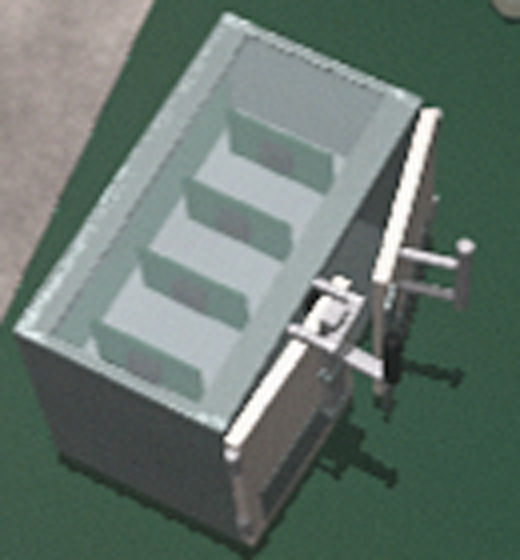

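The enlarged views show all four roof corners, both hinge knobs, the bar top (top crop 396,522) and the black grip (top crop 220,480). I'll fit the pose from these points.

```bash
cat > fit.py <<'E'
from rig import arm
import numpy as np,cv2
from scipy.optimize import least_squares
C={n:arm.get_calibration(n) for n in("top","scene")}
def proj(n,p):
    T=np.linalg.inv(C[n]["cam_to_world"]);q=C[n]["intrinsics"]@(T[:3,:3]@p+T[:3,3]);return q[:2]/q[2]
def tri(a,b,z=None):
    f=lambda p:np.r_[proj("top",p)-a,proj("scene",p)-b]
    r=least_squares(f,[.7,.05,.25]);return r.x,np.abs(r.fun).max()
top=lambda u,v:np.array([u/4+220,v/4+75])-.375
sc=lambda u,v:np.array([u/4+220,v/4+120])-.375
if __name__=="__main__":
    cor=np.array([[-.1,.18],[.1,.18],[.1,-.18],[-.1,-.18]])
    tp=[top(50,327),top(92,38),top(619,108),top(581,402)]
    sp=[sc(222,433),sc(15,330),sc(229,13),sc(422,97)]
    def w(p,l):
        c,s=np.cos(p[2]),np.sin(p[2]);return np.array([p[0]+c*l[0]-s*l[1],p[1]+s*l[0]+c*l[1],l[2]])
    def f(p):
        return np.concatenate([np.r_[proj("top",w(p,[*l,.26]))-a,proj("scene",w(p,[*l,.26]))-b] for l,a,b in zip(cor,tp,sp)])
    r=least_squares(f,[.7,.05,0]);p=r.x;print(p,np.degrees(p[2]),np.round(r.fun,1))
    def loc(q):
        c,s=np.cos(p[2]),np.sin(p[2]);d=q[:2]-p[:2];return np.round([c*d[0]+s*d[1],-s*d[0]+c*d[1],q[2]],4)
    for n,a,b in[("Lhinge",top(45,345),sc(232,450)),("bar",top(396,522),sc(465,245)),("grip",top(222,480),sc(393,342)),
      ("Rhinge",top(586,418),sc(432,112)),("Redge",top(316,436),sc(380,278))]:
        q,e=tri(a,b);print(n,np.round(q,4),loc(q),round(e,2))
E
python3 fit.py
```

```text
[ 0.74800066  0.03543198 -0.14986171] -8.586443603026956 [-0.6 -0.2  0.6 -0.2  0.2  0.  -0.1 -0.1 -0.1  0.2 -0.4 -0.6 -0.2 -0.6
  0.8  0.2]
Lhinge [0.6675 0.2338 0.2404] [-0.1092  0.1841  0.2404] 0.35
bar [ 0.5433 -0.0037  0.2511] [-0.1965 -0.0692  0.2511] 0.47
grip [0.5706 0.111  0.2683] [-0.1867  0.0482  0.2683] 0.21
Rhinge [ 0.6151 -0.1343  0.2285] [-0.1061 -0.1877  0.2285] 0.57
Redge [0.6021 0.0494 0.2499] [-0.1464 -0.0079  0.2499] 0.47
```

```bash
cat > h.py <<'E'
from rig import arm
import numpy as np
P=np.array([.748,.0354]);Y=-.14986
RZ=np.array([[np.cos(Y),-np.sin(Y)],[np.sin(Y),np.cos(Y)]])
def grip_pose(side,th,z,sgn=1):
    """side -1 right bar, +1 left bolt grip; z of TCP; closing axis along leaf normal"""
    a,b=(.13,.07) if side<0 else (.135,.08)
    u=np.array([-np.sin(th),-side*np.cos(th)]);n=np.array([-np.cos(th),side*np.sin(th)])
    p=P+RZ@(np.array([-.1,side*.179])+a*u+b*n);d=sgn*(RZ@n)
    y=np.r_[d,0];zz=np.array([0,0,-1.])
    return np.r_[p,z],np.column_stack([np.cross(y,zz),y,zz])
def st(*m): print(*m,"t%.1f"%arm.current_t(),"F",np.round(arm.current_force(),1),"w%.4f"%arm.current_width(),np.round(arm.current_ee_pos(),4))
E
python3 - <<'E'
from h import *
for s in(-1,1):
  for side in(-1,1):
    for th in(.0,.24,.8,1.45):
      p,R=grip_pose(side,th,.221 if side<0 else .241,s);q=arm.solve_ik(p,R);print(s,side,th,p.round(3),None if q is None else np.round(q,0))
E
```

```text
-1 -1 0.0 [0.573 0.012 0.221] [-5. 24. 84. -0. 72.  4.]
-1 -1 0.24 [ 0.541 -0.003  0.221] [ -7.  21.  88.  -0.  70. -12.]
-1 -1 0.8 [ 0.488 -0.066  0.221] [-15.  17.  95.  -0.  68. -52.]
-1 -1 1.45 [ 0.478 -0.159  0.221] [ -25.   18.   93.   -0.   69. -100.]
-1 1 0.0 [0.577 0.106 0.241] [ 5. 24. 81. -0. 76. 13.]
-1 1 0.24 [0.551 0.133 0.241] [ 8. 22. 83. -0. 75. 30.]
-1 1 0.8 [0.52  0.214 0.241] [16. 22. 84. -0. 74. 71.]
-1 1 1.45 [0.543 0.311 0.241] [ 24.  27.  75.  -0.  78. 116.]
1 -1 0.0 [0.573 0.012 0.221] [  -5.   24.   84.   -0.   72. -176.]
1 -1 0.24 [ 0.541 -0.003  0.221] [ -7.  21.  88.  -0.  70. 168.]
1 -1 0.8 [ 0.488 -0.066  0.221] [-15.  17.  95.  -0.  68. 128.]
1 -1 1.45 [ 0.478 -0.159  0.221] [-25.  18.  93.  -0.  69.  80.]
1 1 0.0 [0.577 0.106 0.241] [   5.   24.   81.   -0.   76. -167.]
1 1 0.24 [0.551 0.133 0.241] [   8.   22.   83.   -0.   75. -150.]
1 1 0.8 [0.52  0.214 0.241] [  16.   22.   84.   -0.   74. -109.]
1 1 1.45 [0.543 0.311 0.241] [ 24.  27.  75.  -0.  78. -64.]
```

Run:
```python
from h import *
import cv2
arm.move_l([.228,-.582,.38],feed=.25)
p,R=grip_pose(-1,.24,.36,-1);arm.move_to(p,R);arm.grip(.05)
p[2]=.29;arm.move_l(p,feed=.2)
p[2]=.223;arm.move_l(p,feed=.08);st("down")
arm.grip(.022);st("closed")
for th in np.linspace(.24,1.45,10)[1:]:
    p,R=grip_pose(-1,th,.223,-1);arm.move_l(p,R,feed=.12)
    F=arm.current_force();st("%.2f"%th)
    if np.linalg.norm(F)>30:print("STOP");break
cv2.imwrite("pics/s1.png",arm.snapshot("scene")[100:300,200:460,::-1])
```

```text
down t5.5 F [ 0.4 -0.5  1.2] w0.0500 [ 0.5413 -0.0035  0.2235]
closed t6.1 F [-0.2 -0.8  1.3] w0.0216 [ 0.541  -0.0035  0.223 ]
0.37 t6.4 F [ 0.6 -0.3  0.1] w0.0220 [ 0.5253 -0.0156  0.2231]
0.51 t6.8 F [-0.1  0.7 -0.8] w0.0224 [ 0.5117 -0.0294  0.2231]
0.64 t7.1 F [-0.4  0.8  0.4] w0.0219 [ 0.4998 -0.045   0.2231]
0.78 t7.4 F [0.2 0.  0. ] w0.0218 [ 0.4899 -0.0622  0.2231]
0.91 t7.7 F [ 0.9 -0.2 -0.4] w0.0219 [ 0.4824 -0.0805  0.223 ]
1.05 t8.0 F [ 0.1 -0.2 -0.3] w0.0218 [ 0.4775 -0.0996  0.223 ]
1.18 t8.3 F [ 0.8 -0.   0.6] w0.0218 [ 0.4751 -0.1193  0.223 ]
1.32 t8.7 F [0.1 0.9 0.2] w0.0219 [ 0.4754 -0.139   0.2229]
1.45 t9.0 F [-0.1  0.2  0.1] w0.0226 [ 0.4784 -0.1586  0.2229]
```

View pics/s1.png

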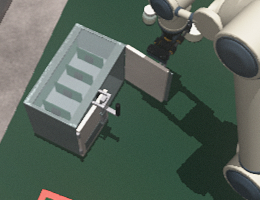

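The right leaf is wide open, with its edge running from about (125,45) to (170,100), and the bolt's black grip is now clear at (117,110). Next I'll release the bar and look at the bolt grip from a clear position.

Run:
```python
from h import *
import cv2
arm.grip(.04);p=arm.current_ee_pos();arm.move_l([p[0],p[1],.36],feed=.2);st("up")
a=arm.snapshot("top")[150:220,240:340,::-1];b=arm.snapshot("scene")[160:240,270:370,::-1]
k=dict(dsize=(600,420),interpolation=cv2.INTER_CUBIC)
cv2.imwrite("pics/tb.png",np.hstack([cv2.resize(a,(400,280),interpolation=2),cv2.resize(b,(400,320),interpolation=2)[:280]]))
```

```text
up t10.3 F [ 0.2 -0.4 -0.1] w0.0400 [ 0.4779 -0.1591  0.3589]
```

View pics/tb.png

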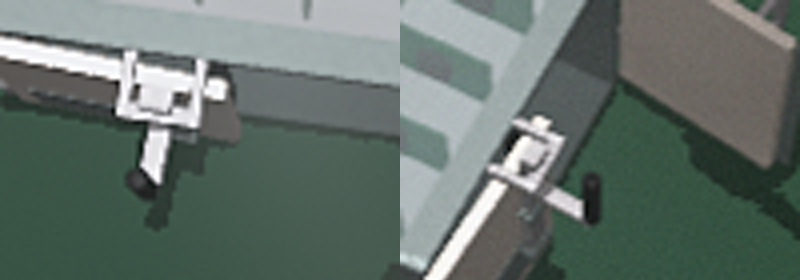

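Left half: the black grip's top is at about (135,180), which is top px (273.6,194.9). Right half: the grip's upper end is at (192,178), which is scene px (318,204.5). I'll triangulate these two points and compare the result with the model.

Run:
```python
from h import *
from fit import tri,proj
print(tri(np.array([273.6,194.9])-.37,np.array([318,204.5])-.37))
p,_=grip_pose(1,.06,.28);print(p,proj("top",p),proj("scene",p))
```

```text
(array([0.56977897, 0.1145902 , 0.28338605]), np.float64(0.376190820460522))
[0.56947704 0.11195146 0.28      ] [274.3339486  194.45200348] [318.34456995 204.01564602]
```

Run:
```python
from h import *
p,R=grip_pose(1,.06,.36,-1);arm.move_to(p,R);arm.grip(.034)
p[2]=.31;arm.move_l(p,feed=.2);p[2]=.242;arm.move_l(p,feed=.06);st("down")
arm.grip(0);st("gripped");print(arm.current_grasp_force())
for th in np.arange(.05,-.05,-.005):
    p,R=grip_pose(1,th,.242,-1);arm.move_l(p,R,feed=.04)
    fn=-arm.current_force()@R[:,1];print("%.3f fn %.1f"%(th,fn))
    if fn>22:break
st("pressed")
z0=arm.current_ee_pos()[2]
for i in range(1,13):
    p[2]=.242-.003*i;arm.move_l(p,feed=.04);st("dn%d"%(3*i))
    F=arm.current_force()
    if abs(F[2])>22 or np.linalg.norm(F)>50:print("stop");break
```

```text
down t14.3 F [-0.4 -0.2  0.2] w0.0341 [0.5697 0.112  0.2424]
gripped t14.7 F [11.9 -1.7 -6. ] w0.0152 [0.5714 0.1117 0.2423]
30.00999480485916
0.050 fn -4.0
0.045 fn -0.0
0.040 fn 0.7
0.035 fn 2.5
0.030 fn 2.5
0.025 fn 3.3
0.020 fn 3.0
0.015 fn 3.1
0.010 fn 3.2
0.005 fn 4.5
0.000 fn 5.1
-0.005 fn 4.3
-0.010 fn 5.0
-0.015 fn 4.0
-0.020 fn 5.5
-0.025 fn 9.6
-0.030 fn 12.7
-0.035 fn 15.3
-0.040 fn 17.9
-0.045 fn 21.7
pressed t19.7 F [-19.   26.3   2.2] w0.0152 [0.5786 0.1048 0.2411]
dn3 t20.0 F [-17.3  27.8  -2.5] w0.0152 [0.5786 0.1048 0.2377]
dn6 t20.2 F [-17.2  27.1  -4. ] w0.0154 [0.5786 0.1048 0.2347]
dn9 t20.5 F [-16.4  27.   -4.8] w0.0154 [0.5786 0.1049 0.2316]
dn12 t20.7 F [-17.7  27.5  -4.5] w0.0152 [0.5786 0.1048 0.2286]
dn15 t21.0 F [-16.4  28.   -5.1] w0.0153 [0.5786 0.1048 0.2256]
dn18 t21.2 F [-16.   27.5  -4.7] w0.0155 [0.5786 0.1049 0.2226]
dn21 t21.5 F [-16.8  27.7  -4.8] w0.0151 [0.5786 0.1049 0.2196]
dn24 t21.7 F [-16.3  27.5  -5.2] w0.0153 [0.5786 0.1048 0.2166]
dn27 t22.0 F [-16.   28.1  -5.2] w0.0156 [0.5786 0.1048 0.2136]
dn30 t22.2 F [-16.5  28.   -4.1] w0.0154 [0.5786 0.1048 0.2106]
dn33 t22.5 F [-23.   21.9  14.9] w0.0154 [0.5786 0.1042 0.2089]
dn36 t22.7 F [-27.2  14.9  25.5] w0.0152 [0.5785 0.1034 0.2066]
stop
```

Run:
```python
from h import *
import cv2
a=arm.snapshot("wrist")[:,:,::-1];b=arm.snapshot("scene")[150:250,260:380,::-1]
cv2.imwrite("pics/dn.png",np.hstack([cv2.resize(a,(480,300)),cv2.resize(b,(300,300)[:2] if 0 else (320,300),interpolation=2)]))
```

```text
(no output)
```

View pics/dn.png

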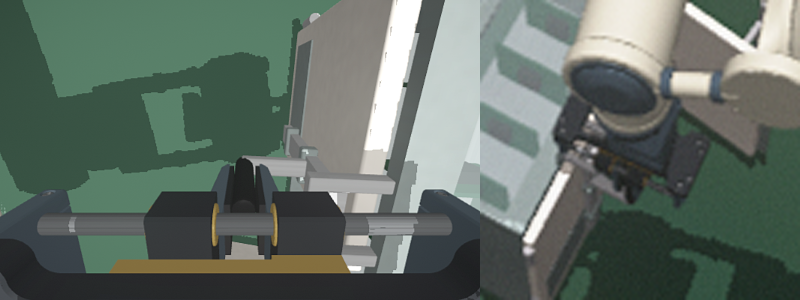

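The wrist view shows the grip between the fingers, its visible end at about (243,160), with the crank arm at (270,160) and the keeper at (345,182). I'll compare these with projections for the drawn and undrawn cases.

Run:
```python
from h import *
c=arm.get_calibration("wrist");T=np.linalg.inv(c["cam_to_world"]);K=c["intrinsics"]
def pj(p): q=K@(T[:3,:3]@p+T[:3,3]);return (q[:2]/q[2]*.75).round(0)
p,R=grip_pose(1,0,0,-1)
print("cam",c["cam_to_world"][:3,3],arm.current_tool_rot().round(2).tolist())
for d in(0,.016,.032): print(d,"top",pj(np.r_[p[:2],.28-d]),"foot",pj(np.r_[p[:2],.2-d]))
l=lambda x,y,z:np.r_[P+RZ@np.array([x,y]),z]
for y in (.016,.072):print("keeper",pj(l(-.146,y,.258)))
for d in(0,.032):print("bolt front arm root",d,pj(l(-.12,.044,.209-d)),"arm top at grip",pj(l(-.17,.044,.209-d)),"bolt nose top",pj(l(-.118,.044,.258+.02-d)))
st("")
```

```text
cam [0.58852077 0.18556346 0.37664153] [[0.1, 0.99, -0.01], [0.99, -0.1, 0.0], [0.0, -0.01, -1.0]]
0 top [238. 250.] foot [241. 179.]
0.016 top [239. 229.] foot [241. 171.]
0.032 top [239. 212.] foot [241. 164.]
keeper [295. 266.]
keeper [306. 179.]
bolt front arm root 0 [321. 187.] arm top at grip [254. 184.] bolt nose top [367. 252.]
bolt front arm root 0.032 [310. 171.] arm top at grip [253. 168.] bolt nose top [342. 215.]
 t22.8 F [-28.6  14.1  26.9] w0.0152 [0.5785 0.1035 0.2067]
```

The visible foot (row about 160) and arm root match the fully drawn bolt. Next I'll relieve the press, loosen the fingers and swing the left leaf open.

Run:
```python
from h import *
import cv2
z=.208
p,R=grip_pose(1,0.0,z,-1);arm.move_l(p,R,feed=.04);st("rel")
p,R=grip_pose(1,0.05,z,-1);arm.move_l(p,R,feed=.04);st("out")
arm.grip(.024);st("open")
for th in np.linspace(.05,1.45,11)[1:]:
    p,R=grip_pose(1,th,z,-1);arm.move_l(p,R,feed=.12);st("%.2f"%th)
    if np.linalg.norm(arm.current_force())>30:print("STOP");break
arm.sleep(.2)
arm.grip(.04);st("wide")
p[2]=.37;arm.move_l(p,feed=.15);st("up")
p2=[.40,.12,.42];arm.move_to(p2,R)
a=arm.snapshot("top")[70:290,120:480,::-1];b=arm.snapshot("scene")[110:350,200:420,::-1]
cv2.imwrite("pics/end.png",np.hstack([cv2.resize(a,(480,293),interpolation=2),cv2.resize(b,(269,293),interpolation=2)]))
```

```text
rel t23.1 F [-9.9  6.   2.7] w0.0157 [0.5747 0.1067 0.2077]
out t23.5 F [-6.   4.7  0.2] w0.0154 [0.5693 0.1115 0.2077]
open t23.9 F [-2.3  1.5  0.3] w0.0239 [0.5706 0.111  0.208 ]
0.19 t24.2 F [-0.6  0.6 -0.6] w0.0239 [0.5558 0.1266 0.2083]
0.33 t24.5 F [ 0.1 -0.4  0. ] w0.0242 [0.5431 0.1442 0.2081]
0.47 t24.9 F [-0.4 -0.3  0.3] w0.0239 [0.5328 0.1634 0.208 ]
0.61 t25.2 F [0.  0.2 0.8] w0.0239 [0.5253 0.184  0.208 ]
0.75 t25.5 F [-0.6  0.5  0.7] w0.0236 [0.5207 0.2054 0.208 ]
0.89 t25.9 F [-0.4 -0.8  0.4] w0.0236 [0.5191 0.2273 0.2079]
1.03 t26.2 F [-0.4  0.   0.1] w0.0241 [0.5206 0.2491 0.2079]
1.17 t26.5 F [-0.2  0.6 -0.5] w0.0240 [0.5251 0.2705 0.2079]
1.31 t26.9 F [-0.6  0.2 -0.6] w0.0243 [0.5326 0.2911 0.2079]
1.45 t27.2 F [ 0.2 -0.4 -0.4] w0.0239 [0.5429 0.3104 0.2078]
wide t27.9 F [0.3 0.  0.3] w0.0400 [0.5432 0.3112 0.208 ]
up t29.1 F [-0.6 -0.1 -0.3] w0.0404 [0.5429 0.3111 0.369 ]
```

View pics/end.png

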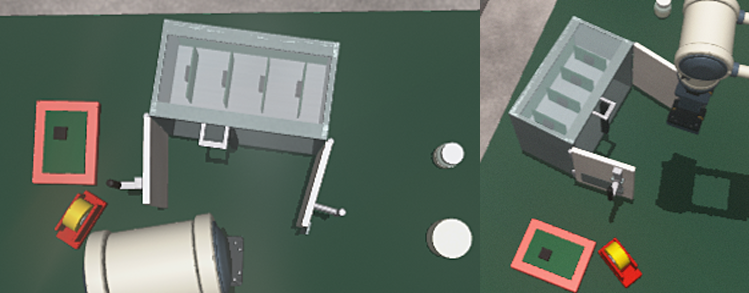

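Both leaves stand at roughly 80° with the bolt down, the bystanders haven't moved, and the arm is clear of everything.

```bash
python3 -c "
from rig import arm
print(arm.current_t(),arm.sign_off())"
```

```text
the job is handed in; nothing more can be done
30.1583 None
```

I opened both leaves to about 80° (right leaf first), drew the bolt down to its lower stop with the left leaf pressed in, left the bystanders untouched, and handed the job in at 30.2 s; I judged the leaf angles and the bolt's position from the arm's path, forces and pictures, as there is no direct reading of them.

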